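# Cure the printed pieces: lamp off, load the drawer, shut it, lamp to five

## Task

With the drawer still shut, roll the dimmer's thumbwheel with a fingertip all the way down to off, then pull out the curing cabinet's drawer, stand every cream printed piece from the bench upright on the drawer's floor (none on top of another) and push the drawer fully shut. Only then roll the thumbwheel up from off to exactly the fifth click; the lamp must never be on while the drawer is open. Leave the other things on the bench where they are.

Things in the scene. Friction and masses are not known exactly. Their poses are not given: they have to be found in the camera images.
- manifold_mid (a point): Cream printed piece, about 40 g: plain block 40 x 32 x 28 mm with two thin round stubs (10 mm across, 8 mm tall) on its top. The point is on its upright axis 14 mm above its underside. z up when it stands right way up (as it does at the start); x along its length; take it across y, where it is 32 mm wide. May be absent.
- saddle_mid (a point): Cream printed piece, about 40 g: U-shaped saddle open upward: floor 42 x 34 x 8 mm, two side walls 7 mm thick along its long sides, 30 mm tall over all. The point is on its upright axis 15 mm above its underside. z up when it stands right way up (as it does at the start); x along its length; take it across y, where it is 34 mm wide. May be absent.
- cap_mid (a point): Cream printed piece, about 40 g: round cap: disc foot 40 mm across and 6 mm thick with a 32 mm round body on it, 30 mm tall over all. The point is on its upright axis 15 mm above its underside. z up when it stands right way up (as it does at the start); x along its length; take it across y, where it is 32 mm wide. May be absent.
- tee_mid (a point): Cream printed piece, about 40 g: inverted T: foot 40 x 36 x 8 mm with one rib 40 mm long and 12 mm thick standing along its middle, 34 mm tall over all. The point is on its upright axis 17 mm above its underside. z up when it stands right way up (as it does at the start); x along its length; take it across y, where it is 12 mm wide. May be absent.
- coupler_mid (a point): Cream printed piece, about 40 g: block 34 x 26 x 30 mm with a round nozzle (12 mm across, 10 mm long) sticking out of both ends, 54 mm long over all. The point is on its upright axis 15 mm above its underside. z up when it stands right way up (as it does at the start); x along its length; take it across y, where it is 26 mm wide. May be absent.
- wheel (a joint): Knurled grippy grey thumbwheel on edge in the black dimmer box, radius 30 mm, 18 mm wide, top 20 mm showing. rad: 0 = off (end stop), 0.524 (30 degrees, 16 mm of rim) a click, stop at 8 clicks; grows as its top rolls to the box's +x. Clicks are sprung notches (2 N at the rim): short of half-way it rolls back, beyond it falls on. Two white stripes are on top at off, a single one at click five.
- wheel_top (a point): Highest point of the free wheel's rim, 84 mm above the table, fixed to the box (130 x 80 x 64 mm high, fixed to the bench). x: along the box, roughly away from the robot; y: the wheel's axle; z up. The wheel yields 6 mm downward on a spring (4 N to start, 10 N at the bottom): a fingertip pressed 3 to 5 mm below this point and drawn along x rolls it. White index bars flank the wheel's top.
- drawer (a joint): How far the drawer of the low grey curing cabinet is pulled out, m: 0 = shut, 0.15 = fully out (stop). Slides with about 1.5 N. The cabinet is 240 deep, 260 wide, 100 mm high, with an amber window in its top, fixed to the bench.
- handle (a point): Middle of the drawer's steel bar handle: a level round bar 10 mm thick and 110 mm long along y, 46 mm in front of the drawer's white front, 64 mm above the table; moves with the drawer. x points into the cabinet (the way the drawer shuts), z up.
- drawer_floor (a point): Point on the drawer tray's floor, 17 mm above the table, midway across; moves with the drawer; axes as for handle, from which it lies 130 mm further in x. Inside, the tray reaches from 67 mm before it to 131 mm behind it in x and 108 mm to either side in y; walls 5 mm thick, 55 mm high. With the drawer fully out the cabinet's face is 78 mm behind it.
- pump: Bystander: black pump, a disc 42 mm across and 26 mm tall with a stub to 46 mm, lying among the pieces; origin under its centre.
- cells: Bystander: black pack of button cells, 56 x 38 x 10 mm, lying among the pieces; origin under its centre.
- bottle_a: Bystander: white bottle 48 mm across, 95 mm tall; origin under its centre.
- bottle_b: Bystander: a second such bottle.
- driver: Bystander: screwdriver lying near the robot, about 0.2 m long along its x.
- case: Bystander: red printed case 100 x 70 x 26 mm; origin under its centre.

How it is judged (in metres and radians):
On the way, in this order (a step that is already met when the one before it is completed fails the run):
1. the thumbwheel is rolled down to off while the drawer is shut (value of joint wheel below 0.2 rad and value of joint drawer below 0.03 m), for 0.2 s.
2. every piece present stands upright on the drawer's floor, with the drawer pulled out (x of manifold_mid in the frame of drawer_floor between -0.067 and 0.131 m and y of manifold_mid in the frame of drawer_floor between -0.108 and 0.108 m and z of manifold_mid in the frame of drawer_floor below 0.021 m and angle between each of manifold_mid, saddle_mid, cap_mid, tee_mid, coupler_mid's own z axis and vertical below 0.25 rad and x of saddle_mid in the frame of drawer_floor between -0.067 and 0.131 m and y of saddle_mid in the frame of drawer_floor between -0.108 and 0.108 m and z of each of saddle_mid, cap_mid, coupler_mid in the frame of drawer_floor below 0.022 m and x of cap_mid in the frame of drawer_floor between -0.067 and 0.131 m and y of cap_mid in the frame of drawer_floor between -0.108 and 0.108 m and x of tee_mid in the frame of drawer_floor between -0.067 and 0.131 m and y of tee_mid in the frame of drawer_floor between -0.108 and 0.108 m and z of tee_mid in the frame of drawer_floor below 0.024 m and x of coupler_mid in the frame of drawer_floor between -0.067 and 0.131 m and y of coupler_mid in the frame of drawer_floor between -0.108 and 0.108 m and value of joint drawer above 0.05 m), for 0.2 s.
3. the drawer is fully shut with the wheel still at off (value of joint drawer below 0.007 m and value of joint wheel below 0.2 rad), for 0.2 s.
4. the thumbwheel is at its fifth click (value of joint wheel between 2.44799 and 2.78799 rad and value of joint drawer below 0.007 m), for 0.2 s.
At the end, for the whole second after the job is handed in: Every piece present is inside the drawer, upright within 14 degrees, resting on its floor (no more than 7 mm above it), the drawer is shut to within 7 mm, and the thumbwheel rests in its fifth click (within 0.17 rad) (all of step 4 and x of manifold_mid in the frame of drawer_floor between -0.067 and 0.131 m and y of manifold_mid in the frame of drawer_floor between -0.108 and 0.108 m and z of manifold_mid in the frame of drawer_floor below 0.021 m and angle between each of manifold_mid, saddle_mid, cap_mid, tee_mid, coupler_mid's own z axis and vertical below 0.25 rad and x of saddle_mid in the frame of drawer_floor between -0.067 and 0.131 m and y of saddle_mid in the frame of drawer_floor between -0.108 and 0.108 m and z of each of saddle_mid, cap_mid, coupler_mid in the frame of drawer_floor below 0.022 m and x of cap_mid in the frame of drawer_floor between -0.067 and 0.131 m and y of cap_mid in the frame of drawer_floor between -0.108 and 0.108 m and x of tee_mid in the frame of drawer_floor between -0.067 and 0.131 m and y of tee_mid in the frame of drawer_floor between -0.108 and 0.108 m and z of tee_mid in the frame of drawer_floor below 0.024 m and x of coupler_mid in the frame of drawer_floor between -0.067 and 0.131 m and y of coupler_mid in the frame of drawer_floor between -0.108 and 0.108 m and velocity of joint wheel between -0.2 and 0.2 rad/s); the robot touches nothing.
It fails at once if the lamp is on (wheel past half a click) while the drawer is open by more than 30 mm (value of joint wheel above 0.3 rad and value of joint drawer above 0.03 m).
It fails at once if a bystander is shifted by more than 50 mm (distance of any of pump, cells, bottle_a, bottle_b, driver, case from where it was at the start of the episode above 0.05 m).
It fails at once if a bottle is knocked over (angle between any of bottle_a, bottle_b's own z axis and vertical above 0.6 rad).
Of manifold, saddle, cap, tee, coupler only 3 to 4 are there at a start; the rules pass over those that are not, and their reading is None.
At some moment in a run one of manifold, saddle, cap, tee, coupler may be knocked a few centimetres aside while the robot is not near it.
Once in a run the grip may slacken for a moment while it holds something.
It also fails if it takes over 210 s, if anything falls off the work surface, if the arm or the gripper's body presses on something with over 40 N, if the wrist force passes 120 N, or if a joint passes its speed limit or range.

## Robot

A 6-joint arm with a two-finger parallel gripper is mounted at the origin on the work surface. World frame = base frame: x ahead of the robot, y to its left, z up, the work surface at z = 0. Lengths are in m, angles in degrees, forces in N, time in s.
With the tool pointing down it reaches from about 0.35 to 0.875 m from the base axis. Payload 4.2 kg.
Tool frame: the origin (TCP) lies at the very end of the fingers, on their centre line; the grasp point (between the pads) lies 19 mm behind it; z points along the fingers, y is the line along which they close (so a half turn about z gives the same grasp; the last joint's range is limited). The gripper opens to 87 mm and grips with 3 to 60 N. Pads are 19 mm wide; open, the fingers measure 117 mm over their backs; the gripper's body (75 mm by 190 mm) begins 51 mm behind the grasp point.
Start: joints at [83.285, 22.042, 0.453, 0, -68.411, -14.817], TCP at [0.229, 0.581, 0.223] pointing down, gripper open.
Joint ranges: [-179.83, 179.83], [-69.29, 118.12], [-61.27, 80.66], [-181.25, 117.63], [-171.15, -9.14], [-177.46, 177.46]. Speed limits (degrees/s): [159.86, 159.86, 180, 180, 180, 180].

## Interface

Orientations are given as a 3x3 rotation matrix whose columns are the frame's x, y, z axes.
In Python, from station import sense, cams, r gives the robot as it stands. The module is installed in compiled form; this text tells all that it offers.
- The arm moves only by the tool step_arm, never from a script. Its argument "targets" is text: rows parted by semicolons, each of 4 numbers parted by spaces: the shift along the tool's x, y, z in cm, then the turn about the tool's z in degrees. In form: x y z turn; .... A call has 1 to 12 rows; each row shifts and turns the commanded pose from where the row before left it, along the tool's axes as they then stand; what a row does not reach is not made up. A row lasts 1/12 s, in which the tool goes at most 41.7 mm and 7.16 degrees, less where a joint would pass 70% of its speed; a pose out of reach is approached as far as the arm can. A call with a gripper value outside its range is refused whole. "claw" is the finger opening in cm, from 0 to 8.7, set as the call begins (left out, the last holds). The fingers move at their own pace and stop on an object; the grip force is fixed at half the most. Time passes only in rows, so rows that do not move let the fingers close. It gives the time, the measured TCP pose, the force, the opening and the grip force at its end, in the units of the state.
- sense(): the state, without advancing time (a new reading comes with each control period).
- cams.capture(name): name is "side" or "top"; returns a dict with "frame" (384x512x3 uint8, blue, green, red), "vertical_fov" (degrees; the focal length in pixels is half the picture's height over the tangent of half this angle, whatever the lens; pixels are square), "cx", "cy" (the principal point, pixels), "eye" and "rotation" of the camera in the world. Camera axes: x right, y down, z forward; pixel columns grow to the right and rows downward; lengths in m; the calibration is good to about 2 mm. A picture is of the moment at which its call begins. There is no depth.
- r.finish_job(): hands the job in; it is judged then, once.
The state is a dict: "time_s": time; "joints": joint angles; "joint_velocities": joint speeds; "effort": joint torques, N m; "tcp_pos": TCP position; "ee_rot": TCP orientation; "wrist_force": force on the tool from outside, world axes, zero at the start; "moment": the same for the moment, N m; "gripper_width": opening from 0.0 (shut) to 1.0 (fully open); "gripper_force": force on a finger pad.
Only numpy, scipy, OpenCV 4.12 (cv2) and the standard library are available. Lean on these libraries where they do the work, as an engineer would, in place of code of your own. Each camera call takes 0.05 s, during which the arm holds its last target. There are 200 camera calls.

## Working session

There is one attempt and no reset: what is moved stays moved. The work goes in short steps, Python scripts to look and compute and a tool call to move; the robot and the scene stay as the last step left them, time stands still between calls to the robot, and variables do not carry over. Pictures are saved under pics/ and viewed, at most 14 in all, crops included, and the job is handed in when it is done.

Besides the shell and the picture viewer there is one more tool, called after ">>>" by a JSON object that holds its "method" and its "body", one argument or row to a line. step_arm: Moves the arm, as the interface text tells. Its arguments: {"type":"object","properties":{"targets":{"type":"string"},"claw":{"type":"number"}},"required":["targets"]}

```bash
mkdir -p pics; cat > h.py <<'E'
import numpy as np, cv2
from station import sense, cams, r
def cap(n,save=None):
    c=cams.capture(n)
    if save: cv2.imwrite('pics/'+save,c['frame'])
    return c
def f(c): return c['frame'].shape[0]/2/np.tan(np.radians(c['vertical_fov'])/2)
def ray(c,u,v):
    d=np.array([(u-c['cx'])/f(c),(v-c['cy'])/f(c),1.]); return np.array(c['rotation'])@d
def onz(c,u,v,z):
    d=ray(c,u,v); e=np.array(c['eye']); return e+d*(z-e[2])/d[2]
def proj(c,p):
    q=np.array(c['rotation']).T@(np.array(p)-c['eye']); return q[:2]/q[2]*f(c)+[c['cx'],c['cy']]
def two(c1,p1,c2,p2):
    e1,e2=np.array(c1['eye']),np.array(c2['eye']);d1,d2=ray(c1,*p1),ray(c2,*p2)
    t=np.linalg.lstsq(np.stack([d1,-d2],1),e2-e1,rcond=None)[0]
    a,b=e1+t[0]*d1,e2+t[1]*d2
    return (a+b)/2,np.linalg.norm(a-b)
E
python3 - <<'E'
from h import *
np.set_printoptions(precision=4,suppress=True)
for n in('top','side'):
    c=cap(n,n+'0.png'); print(n,c['vertical_fov'],c['cx'],c['cy'],c['eye'],np.array(c['rotation']))
print(sense())
E
```

```text
top 44.55842091965396 247.1535324704359 200.6477758465088 [0.4168 0.0109 1.6794] [[-0.0126 -0.9974  0.0712]
 [-0.9997  0.0141  0.0201]
 [-0.021  -0.0709 -0.9973]]
side 51.53480961547487 258.9458785504904 188.43506922272167 [0.508  0.8905 1.0432] [[-0.9993 -0.028   0.0248]
 [-0.0375  0.7488 -0.6617]
 [-0.0001 -0.6622 -0.7494]]
{'time_s': 0.1, 'joints': array([ 83.2866,  22.0872,   0.3873,  -0.0243, -68.412 , -14.8174]), 'joint_velocities': array([ 0.0423, -0.0448,  0.2204,  0.1216,  0.024 ,  0.0264]), 'effort': array([ -0.0002, -39.1686,  18.7936,   4.2319,   0.0134,  -0.0001]), 'tcp_pos': array([0.2292, 0.5809, 0.2216]), 'ee_rot': array([[ 0.9302, -0.3671, -0.0006],
       [-0.3671, -0.9302, -0.0019],
       [ 0.0001,  0.002 , -1.    ]]), 'wrist_force': array([ 0.8459, -0.8203, -0.1939]), 'moment': array([-0.0074, -0.0068, -0.0645]), 'gripper_force': 0.0, 'gripper_width': 0.9966090071378515}
```

View pics/top0.png

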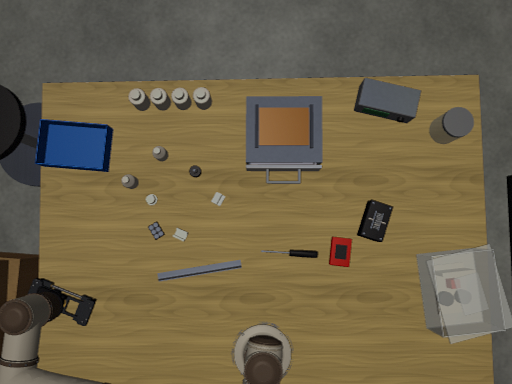

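View pics/side0.png

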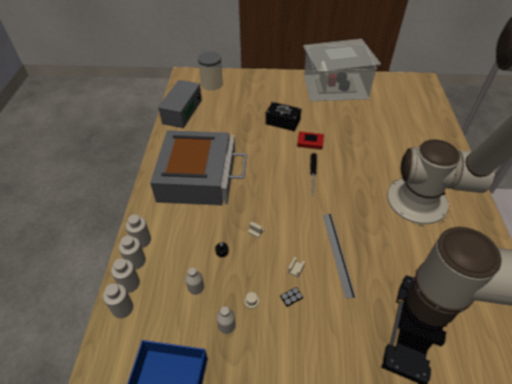

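```bash
python3 - <<'E'
import cv2,numpy as np
t=cv2.imread('pics/top0.png');s=cv2.imread('pics/side0.png')
def z(i,x,y,w,h,k): return cv2.resize(i[y:y+h,x:x+w],(w*k,h*k),interpolation=cv2.INTER_CUBIC)
a=np.hstack([z(t,135,185,100,60,4),z(t,350,193,50,60,4)])
b=np.hstack([z(s,235,215,75,100,3),z(s,260,95,50,50,6)[:300]]) 
o=np.zeros((240+300,800,3),np.uint8);o[:240,:600]=a;o[240:,:b.shape[1]]=b
cv2.imwrite('pics/c1.png',o)
E
```

```text
(no output)
```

View pics/c1.png

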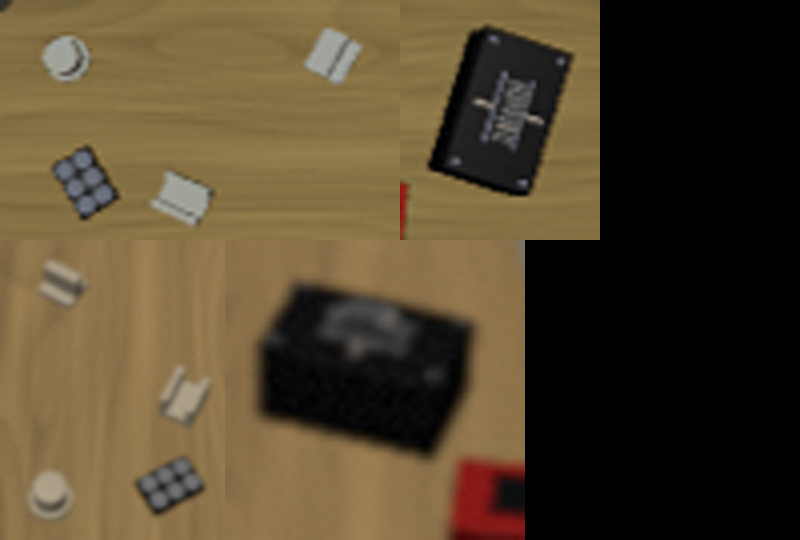

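```bash
python3 - <<'E'
from h import *
np.set_printoptions(precision=4,suppress=True)
T=cap('top');S=cap('side')
def blobs(c,roi):
    x0,y0,x1,y1=roi; hsv=cv2.cvtColor(c['frame'],cv2.COLOR_BGR2HSV)
    m=((hsv[...,1]<75)&(hsv[...,2]>120)).astype(np.uint8); k=np.zeros_like(m);k[y0:y1,x0:x1]=m[y0:y1,x0:x1]
    for q in cv2.findContours(k,cv2.RETR_EXTERNAL,cv2.CHAIN_APPROX_NONE)[0]:
        if cv2.contourArea(q)>20:
            rr=cv2.minAreaRect(q); M=cv2.moments(q); yield M['m10']/M['m00'],M['m01']/M['m00'],rr,cv2.contourArea(q)
print('TOP')
for u,v,rr,a in blobs(T,(100,150,260,250)): print(round(u,1),round(v,1),rr,a, onz(T,u,v,.015),onz(T,u,v,.03))
print('SIDE')
for u,v,rr,a in blobs(S,(180,210,330,345)): print(round(u,1),round(v,1),rr,a,onz(S,u,v,.015))
sc=[(493,40),(563,62),(456,160),(521,183)]
P=[onz(T,350+x/4,193+y/4,.064) for x,y in sc]; print(np.array(P),np.mean(P,0))
print('bars',[onz(T,350+x/4,193+y/4,.064) for x,y in((483,103),(535,120))])
# side screws: far-left(274?) : near right
print('side screw', [onz(S,260+(x-225)/6,95+(y-240)/6,.064) for x,y in((275,345),(435,375),(357,348))])
print('handle',[onz(T,u,v,.064) for u,v in((267,183),(283,183),(300,183))],[onz(S,u,v,.064) for u,v in((244,154),(243,178))])
E
```

```text
TOP
180.0 234.2 ((180.22413635253906, 234.3103485107422), (12.736725807189941, 9.847983360290527), 23.198589324951172) 101.0 [0.4193 0.2845 0.015 ] [0.4193 0.2821 0.03  ]
151.2 199.1 ((151.40000915527344, 199.30003356933594), (10.733125686645508, 11.180338859558105), 63.43495178222656) 88.0 [0.546  0.3877 0.015 ] [0.5448 0.3843 0.03  ]
217.7 198.5 ((217.6692352294922, 198.453857421875), (10.542950630187988, 11.78329849243164), 29.744882583618164) 107.0 [0.5449 0.1495 0.015 ] [0.5438 0.1483 0.03  ]
124.6 178.5 ((124.7241439819336, 178.1896514892578), (6.31364107131958, 8.356289863586426), 21.801406860351562) 34.0 [0.6217 0.4838 0.015 ] [0.6199 0.4796 0.03  ]
253.1 165.3 ((252.5, 165.0), (4.0, 13.0), 90.0) 39.0 [0.6621 0.0214 0.015 ] [0.6599 0.0213 0.03  ]
SIDE
222.9 315.7 ((223.0, 315.0), (18.0, 12.0), 90.0) 133.5 [0.6219 0.4427 0.015 ]
251.2 299.9 ((251.5, 299.5), (15.0, 13.0), 90.0) 155.0 [0.5481 0.3943 0.015 ]
190.8 276.6 ((190.56150817871094, 275.67626953125), (17.020719528198242, 11.860180854797363), 84.80557250976562) 105.0 [0.7257 0.3291 0.015 ]
295.6 266.8 ((295.3970642089844,
[... 216 characters left out ...]
2512207) 38.5 [0.5521 0.168  0.015 ]
255.3 225.2 ((256.8000183105469, 225.9000244140625), (14.758047103881836, 3.5777084827423096), 26.56505012512207) 29.5 [0.5479 0.1395 0.015 ]
[[ 0.5131 -0.73    0.064 ]
 [ 0.4934 -0.7883  0.064 ]
 [ 0.4112 -0.694   0.064 ]
 [ 0.391  -0.7479  0.064 ]] [ 0.4522 -0.74    0.064 ]
bars [array([ 0.4594, -0.719 ,  0.064 ]), array([ 0.4443, -0.7622,  0.064 ])]
side screw [array([ 0.5184, -0.3757,  0.064 ]), array([ 0.4138, -0.3483,  0.064 ]), array([ 0.4645, -0.3746,  0.064 ])]
handle [array([ 0.5924, -0.0261,  0.064 ]), array([ 0.5916, -0.0814,  0.064 ]), array([ 0.5907, -0.1401,  0.064 ])] [array([ 0.5998, -0.1355,  0.064 ]), array([ 0.5958, -0.0189,  0.064 ])]
```

```bash
python3 - <<'E'
from h import *
np.set_printoptions(precision=4,suppress=True)
T=cap('top');S=cap('side')
for n,p,q in(('saddle',(180,234.2),(295.6,266.8)),('cap',(151.2,199.1),(251.2,299.9)),('tee',(217.7,198.5),(254.5,229)),('handL',(267,183),(243,178)),('handR',(300,183),(244,154))): print(n,*two(T,p,S,q))
sc=[(493,40),(563,62),(456,160),(521,183)]
g=lambda x,y:(350+(x-400)/4,193+y/4)
P=np.array([onz(T,*g(*s),.064) for s in sc]); print(P,P.mean(0))
d=P[0]+P[1]-P[2]-P[3];print('box x ang',np.degrees(np.arctan2(d[1],d[0])))
d=P[0]+P[2]-P[1]-P[3];print('box y ang',np.degrees(np.arctan2(d[1],d[0])))
print('bars',[onz(T,*g(*s),.064) for s in((483,103),(535,120))])
gs=lambda x,y:(260+(x-225)/6,95+(y-240)/6)
print('side',[onz(S,*gs(*s),.064) for s in((275,345),(435,375),(357,348))])
print('wheel top side',onz(S,*gs(370,305),.084),'wheel top topcam',onz(T,*g(510,110),.084))
print('two screw', two(T,g(493,40),S,gs(275,345)), two(T,g(456,160),S,gs(435,375)))
# front edge of cabinet
print('front',[onz(T,u,v,.1) for u,v in((246,162),(322,163))])
E
```

```text
saddle [0.4211 0.2847 0.0132] 0.003432803460778274
cap [0.5476 0.3898 0.0054] 0.0017455355166424652
tee [0.5476 0.1498 0.0085] 0.004765393156010609
handL [ 0.5949 -0.0263  0.0558] 0.003292069038797829
handR [ 0.5958 -0.1407  0.0585] 0.008953989084571491
[[ 0.5179 -0.3898  0.064 ]
 [ 0.4981 -0.4489  0.064 ]
 [ 0.4155 -0.3551  0.064 ]
 [ 0.3952 -0.4097  0.064 ]] [ 0.4567 -0.4009  0.064 ]
box x ang -19.797194607603476
box y ang 70.61057095754424
bars [array([ 0.4639, -0.3796,  0.064 ]), array([ 0.4488, -0.4234,  0.064 ])]
side [array([ 0.5184, -0.3757,  0.064 ]), array([ 0.4138, -0.3483,  0.064 ]), array([ 0.4645, -0.3746,  0.064 ])]
wheel top side [ 0.4568 -0.3944  0.084 ] wheel top topcam [ 0.4571 -0.3973  0.084 ]
two screw (array([ 0.5186, -0.3931,  0.0505]), np.float64(0.00013378128097038853)) (array([ 0.4143, -0.3564,  0.0577]), np.float64(0.002250570165207666))
front [array([0.6613, 0.0449, 0.1   ]), array([ 0.6538, -0.2125,  0.1   ])]
```

>>> {"method": "step_arm", "body": {
  "targets": "2.7 2.4 0 0;2.7 2.4 0 0;2.7 2.4 0 0;2.7 2.4 0 0;2.7 2.4 0 0;2.7 2.4 0 0;2.7 2.4 0 0;2.7 2.4 0 0;2.7 2.4 0 0;2.7 2.4 0 0;2.7 2.4 0 0;2.7 2.4 0 0",
  "claw": 0
}}

```text
time_s: 1.3
tcp_pos: [0.4254, 0.1929, 0.2229]
ee_rot: [[0.93, -0.367, 0.001], [-0.367, -0.93, 0.0], [0.0, -0.001, -1.0]]
wrist_force: [-0.0, 0.6, 0.8]
gripper_width: 0.176
gripper_force: 0.0
```

>>> {"method": "step_arm", "body": {
  "targets": "2.7 2.4 0 0;2.7 2.4 0 0;2.7 2.4 0 0;0 0 0 7;0 0 0 7;0 0 0 7;0 0 0 7;0 0 0 7;0 0 0 7;0 0 0 7;0 0 0 7;0 0 0 7"
}}

```text
time_s: 2.3
tcp_pos: [0.4739, 0.0978, 0.2226]
ee_rot: [[0.089, -0.996, 0.0], [-0.996, -0.089, 0.0], [-0.0, -0.0, -1.0]]
wrist_force: [0.1, 0.8, 0.5]
gripper_width: 0.007
gripper_force: 0.0
```

>>> {"method": "step_arm", "body": {
  "targets": "0 0 0 7;0 0 0 7;0 0 0 7;0 0 0 4;0 0 0 0;0 0 0 0"
}}

```text
time_s: 2.8
tcp_pos: [0.4739, 0.0979, 0.2226]
ee_rot: [[-0.332, -0.943, 0.0], [-0.943, 0.332, 0.0], [-0.0, -0.0, -1.0]]
wrist_force: [0.9, 0.1, -0.8]
gripper_width: 0.006
gripper_force: 0.0
```

>>> {"method": "step_arm", "body": {
  "targets": "3.65 -1.24 0 0;3.65 -1.24 0 0;3.65 -1.24 0 0;3.65 -1.24 0 0;3.65 -1.24 0 0;3.65 -1.24 0 0;3.65 -1.24 0 0;3.65 -1.24 0 0;3.65 -1.24 0 0;3.65 -1.24 0 0;3.65 -1.24 0 0;3.65 -1.24 0 0"
}}

```text
time_s: 3.8
tcp_pos: [0.4674, -0.3667, 0.2226]
ee_rot: [[-0.333, -0.943, 0.0], [-0.943, 0.333, -0.0], [0.0, -0.0, -1.0]]
wrist_force: [0.6, 0.5, 0.4]
gripper_width: 0.003
gripper_force: 0.0
```

>>> {"method": "step_arm", "body": {
  "targets": "3.65 -1.24 0 0;0 0 4 0;0 0 4 0;0 0 4 0;0 0 0 0;0 0 0 0"
}}

```text
time_s: 4.3
tcp_pos: [0.4661, -0.403, 0.101]
ee_rot: [[-0.333, -0.943, -0.005], [-0.943, 0.333, 0.002], [0.0, 0.005, -1.0]]
wrist_force: [0.4, -0.5, 0.9]
gripper_width: 0.01
gripper_force: 0.0
```

```bash
python3 - <<'E'
from h import *
T=cap('top');S=cap('side')
def z(i,x,y,w,h,k): return cv2.resize(i[y:y+h,x:x+w],(w*k,h*k),interpolation=cv2.INTER_CUBIC)
cv2.imwrite('pics/c2.png',np.hstack([z(T['frame'],345,190,60,60,6),z(S['frame'],255,75,60,60,6)]))
print(proj(T,[.457,-.4,.084]),proj(S,[.457,-.4,.084]),sense()['tcp_pos'])
E
```

```text
[378.3150327  220.51521631] [284.10366572 104.95850983] [ 0.46908563 -0.404315    0.10532338]
```

View pics/c2.png

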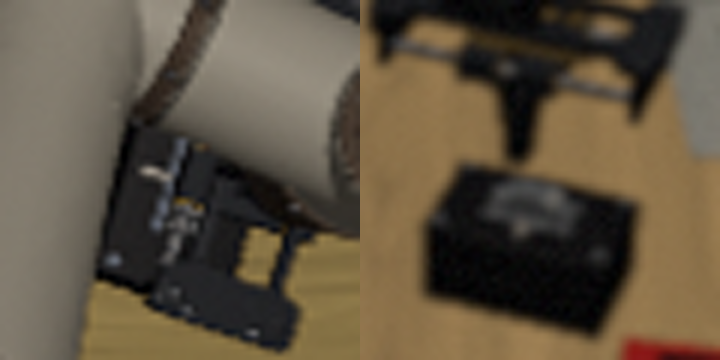

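>>> {"method": "step_arm", "body": {
  "targets": "0 0 1.2 0;0 0 0.8 0;0 0 0.5 0;0 0 0 0;0 0 0 0"
}}

```text
time_s: 4.82
tcp_pos: [0.4692, -0.4041, 0.0803]
ee_rot: [[-0.333, -0.943, 0.004], [-0.943, 0.333, -0.003], [0.001, -0.005, -1.0]]
wrist_force: [0.9, 0.8, 5.2]
gripper_width: 0.006
gripper_force: 2.8
```

>>> {"method": "step_arm", "body": {
  "targets": "0 0.4 0 0;0 0.4 0 0;0 0.4 0 0;0 0 0 0"
}}

```text
time_s: 5.15
tcp_pos: [0.4568, -0.3997, 0.0805]
ee_rot: [[-0.333, -0.943, 0.003], [-0.943, 0.333, -0.002], [0.001, -0.004, -1.0]]
wrist_force: [-2.2, 0.8, 6.6]
gripper_width: 0.004
gripper_force: 3.3
```

>>> {"method": "step_arm", "body": {
  "targets": "0 0.4 0 0;0 0.4 0 0;0 0.4 0 0;0 0.2 0 0;0 0 0 0"
}}

```text
time_s: 5.57
tcp_pos: [0.4429, -0.395, 0.0801]
ee_rot: [[-0.334, -0.943, 0.001], [-0.943, 0.334, -0.002], [0.001, -0.002, -1.0]]
wrist_force: [-2.9, 0.7, 5.5]
gripper_width: 0.002
gripper_force: 3.2
```

>>> {"method": "step_arm", "body": {
  "targets": "0 0 -1.5 0;0 -2.6 0 0;0 0 1 0;0 0 0.5 0;0 0.4 0 0;0 0.4 0 0;0 0.4 0 0;0 0.4 0 0;0 0.4 0 0;0 0.4 0 0;0 0.2 0 0;0 0 0 0"
}}

```text
time_s: 6.57
tcp_pos: [0.4418, -0.3947, 0.079]
ee_rot: [[-0.334, -0.943, 0.0], [-0.943, 0.334, -0.001], [0.001, -0.0, -1.0]]
wrist_force: [-0.7, -0.1, 6.0]
gripper_width: 0.009
gripper_force: 2.9
```

>>> {"method": "step_arm", "body": {
  "targets": "0 0 -1.5 0;0 -2.6 0 0;0 0 1 0;0 0 0.5 0;0 0.4 0 0;0 0.4 0 0;0 0.4 0 0;0 0.4 0 0;0 0.4 0 0;0 0.4 0 0;0 0.2 0 0;0 0 0 0"
}}

```text
time_s: 7.57
tcp_pos: [0.4476, -0.3968, 0.0807]
ee_rot: [[-0.333, -0.943, 0.013], [-0.943, 0.332, -0.007], [0.003, -0.014, -1.0]]
wrist_force: [8.4, -2.3, 6.3]
gripper_width: 0.006
gripper_force: 4.7
```

>>> {"method": "step_arm", "body": {
  "targets": "0 0 -1.5 0;0 -2.6 0 0;0 0 1 0;0 0 0.5 0;0 0.4 0 0;0 0.4 0 0;0 0.4 0 0;0 0.4 0 0;0 0.4 0 0;0 0.4 0 0;0 0.2 0 0;0 0 0 0"
}}

```text
time_s: 8.57
tcp_pos: [0.4476, -0.3969, 0.0804]
ee_rot: [[-0.333, -0.943, 0.013], [-0.943, 0.332, -0.008], [0.003, -0.015, -1.0]]
wrist_force: [7.6, -3.1, 5.7]
gripper_width: 0.003
gripper_force: 4.8
```

>>> {"method": "step_arm", "body": {
  "targets": "0 0 -1.5 0;0 -2.6 0 0;0 0 1 0;0 0 0.5 0;0 0.4 0 0;0 0.4 0 0;0 0.4 0 0;0 0.4 0 0;0 0.4 0 0;0 0.4 0 0;0 0.2 0 0;0 0 0 0"
}}

```text
time_s: 9.57
tcp_pos: [0.4476, -0.3969, 0.0802]
ee_rot: [[-0.333, -0.943, 0.013], [-0.943, 0.333, -0.008], [0.003, -0.015, -1.0]]
wrist_force: [8.4, -2.9, 5.5]
gripper_width: 0.004
gripper_force: 5.1
```

>>> {"method": "step_arm", "body": {
  "targets": "0 0 -1.5 0;0 -2.6 0 0;0 0 1 0;0 0 0.5 0;0 0.4 0 0;0 0.4 0 0;0 0.4 0 0;0 0.4 0 0;0 0.4 0 0;0 0.4 0 0;0 0.2 0 0;0 0 0 0"
}}

```text
time_s: 10.57
tcp_pos: [0.4456, -0.3961, 0.0793]
ee_rot: [[-0.333, -0.943, 0.008], [-0.943, 0.333, -0.005], [0.002, -0.01, -1.0]]
wrist_force: [8.2, -2.7, 7.2]
gripper_width: 0.137
gripper_force: 3.6
```

>>> {"method": "step_arm", "body": {
  "targets": "0 0 -3.6 0;0 0 -3.6 0;0 0 -3.6 0;0 0 -3.6 0;0 0 0 7;0 0 0 7;0 0 0 7;0 0 0 7;0 0 0 7;0 0 0 7;0 0 0 7;0 0 0 7",
  "claw": 0
}}

```text
time_s: 11.57
tcp_pos: [0.4402, -0.3931, 0.2185]
ee_rot: [[-0.97, -0.243, -0.006], [-0.243, 0.97, 0.004], [0.005, 0.006, -1.0]]
wrist_force: [0.3, 0.6, -0.5]
gripper_width: 0.008
gripper_force: 0.0
```

>>> {"method": "step_arm", "body": {
  "targets": "0 0 0 7;0 0 0 7;0 0 0 2.3;0 0 0 0;0 0 0 0"
}}

```text
time_s: 11.98
tcp_pos: [0.441, -0.3936, 0.2194]
ee_rot: [[-1.0, 0.031, -0.004], [0.031, 1.0, 0.003], [0.004, 0.003, -1.0]]
wrist_force: [1.3, 0.1, -0.2]
gripper_width: 0.005
gripper_force: 0.0
```

```bash
cat >> h.py <<'E'
def rel(p,psi=None):
    s=sense(); R=np.array(s['ee_rot']); d=(R.T@(np.array(p)-s['tcp_pos']))*100
    print('to',p,'rows cm',np.round(d,2),'psi',np.degrees(np.arctan2(R[1,0],R[0,0])).round(1),'j',np.round(s['joints'],0),'z',s['tcp_pos'][2].round(4))
E
python3 -c "
from h import *
rel([.619,-.084,.12])"
```

```text
to [0.619, -0.084, 0.12] rows cm [-16.87  31.47   9.96] psi 178.2 j [-26.  19.  -5.  -0. -67. -66.] z 0.2194
```

>>> {"method": "step_arm", "body": {
  "targets": "-1.87 3.5 0 0;-1.87 3.5 0 0;-1.87 3.5 0 0;-1.87 3.5 0 0;-1.87 3.5 0 0;-1.87 3.5 0 0;-1.87 3.5 0 0;-1.87 3.5 0 0;-1.87 3.5 0 0;0 0 3.5 0;0 0 3.5 0;0 0 3 0"
}}

```text
time_s: 12.98
tcp_pos: [0.6196, -0.0839, 0.1187]
ee_rot: [[-1.0, 0.03, -0.003], [0.03, 1.0, 0.001], [0.003, 0.001, -1.0]]
wrist_force: [-0.4, 1.0, -0.5]
gripper_width: 0.004
gripper_force: 0.0
```

>>> {"method": "step_arm", "body": {
  "targets": "0 0 0 0;0 0 0 0"
}}

```text
time_s: 13.15
tcp_pos: [0.6194, -0.0854, 0.1197]
ee_rot: [[-1.0, 0.031, -0.006], [0.031, 1.0, -0.001], [0.005, -0.001, -1.0]]
wrist_force: [0.5, 0.1, 0.8]
gripper_width: 0.006
gripper_force: 0.0
```

```bash
python3 - <<'E'
from h import *
T=cap('top');S=cap('side')
def z(i,x,y,w,h,k): return cv2.resize(i[y:y+h,x:x+w],(w*k,h*k),interpolation=cv2.INTER_CUBIC)
cv2.imwrite('pics/c3.png',np.hstack([z(T['frame'],355,197,45,45,8),z(S['frame'],190,120,70,72,5)]))
rel([.619,-.084,.045])
print(proj(S,sense()['tcp_pos']),proj(S,[.595,-.084,.064]))
E
```

```text
to [0.619, -0.084, 0.045] rows cm [0.34 0.14 7.85] psi 178.2 j [  7.  27.  -7.   0. -56. -99.] z 0.1235
[235.92303697 151.27072137] [244.44157458 164.29851046]
```

View pics/c3.png

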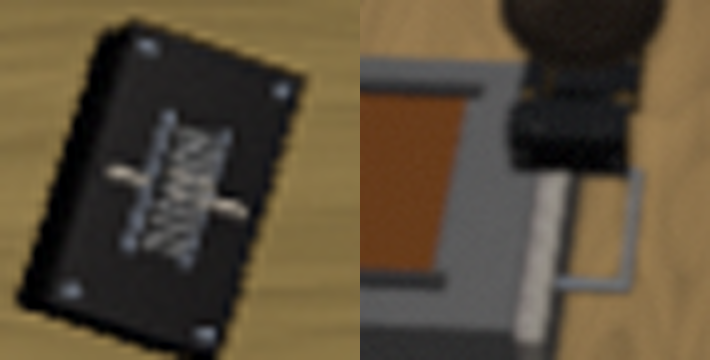

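```bash
cat >> h.py <<'E'
def patch(c,k=3):
    o=np.array([.457,-.4]);a=np.radians(-19.6);X=np.array([np.cos(a),np.sin(a)]);Y=np.array([-X[1],X[0]])
    P=[(s*.035,t*.035) for s,t in((1,1),(1,-1),(-1,-1),(-1,1))]
    px=np.float32([proj(c,[*(o+X*x+Y*y),.08]) for x,y in P])
    M=cv2.getPerspectiveTransform(px,np.float32([[0,0],[280,0],[280,280],[0,280]]))
    return cv2.warpPerspective(c['frame'],M,(280,280),flags=cv2.INTER_LINEAR)
E
python3 - <<'E'
from h import *
T=cap('top');S=cap('side')
ps=[]
for c,n in((T,'top0.png'),(S,'side0.png')):
    d=dict(c);d['frame']=cv2.imread('pics/'+n); a=np.hstack([patch(d),patch(c)]);ps.append(a)
    print(n,[(int(patch(q)[:,115:165].mean(2).mean(1)[i])) for q in(d,c) for i in range(0,280,14)])
cv2.imwrite('pics/c4.png',np.vstack(ps))
E
```

```text
top0.png [31, 31, 44, 78, 82, 84, 81, 85, 86, 79, 88, 78, 77, 86, 103, 76, 79, 75, 54, 32, 31, 31, 45, 76, 82, 86, 81, 87, 108, 97, 98, 94, 81, 77, 78, 71, 78, 75, 55, 32]
side0.png [22, 23, 27, 35, 45, 55, 62, 68, 69, 69, 69, 71, 76, 81, 78, 65, 48, 36, 31, 29, 22, 24, 28, 34, 45, 57, 69, 81, 88, 88, 86, 81, 76, 69, 62, 53, 43, 35, 32, 29]
```

View pics/c4.png

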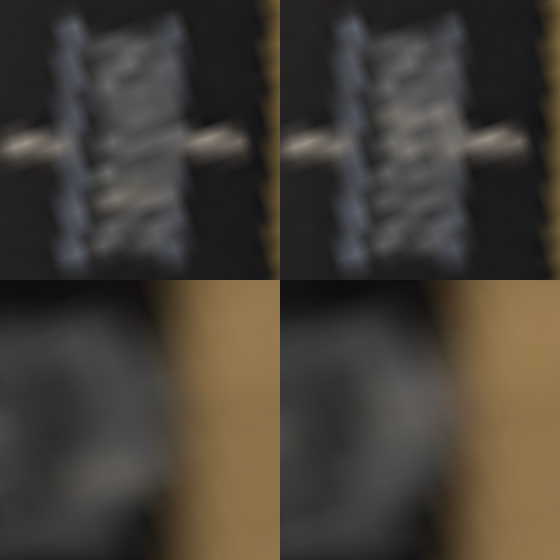

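>>> {"method": "step_arm", "body": {
  "targets": "0.1 0.1 2.6 0;0 0 2.6 0;0 0 2.6 0;0 0 0 0;1 0 0 0;1 0 0 0;1.2 0 0 0;1.2 0 0 0;1.2 0 0 0;1.2 0 0 0;1.2 0 0 0;1.2 0 0 0"
}}

```text
time_s: 14.35
tcp_pos: [0.5309, -0.0813, 0.0468]
ee_rot: [[-0.999, 0.031, 0.008], [0.031, 1.0, -0.0], [-0.008, 0.0, -1.0]]
wrist_force: [3.1, -2.0, -1.4]
gripper_width: 0.006
gripper_force: 1.0
```

>>> {"method": "step_arm", "body": {
  "targets": "1.2 0 0 0;1.2 0 0 0;1.2 0 0 0;1.2 0 0 0;1 0 0 0;0.5 0 0 0;0.5 0 0 0;0 0 0 0;0 0 0 0"
}}

```text
time_s: 15.1
tcp_pos: [0.4675, -0.0787, 0.0463]
ee_rot: [[-0.999, 0.029, 0.016], [0.029, 1.0, 0.0], [-0.016, 0.001, -1.0]]
wrist_force: [9.4, -5.3, -2.7]
gripper_width: 0.006
gripper_force: 4.9
```

>>> {"method": "step_arm", "body": {
  "targets": "-0.6 0 0 0;-1 0 0 0;0 0 -3.5 0;0 0 -3.5 0;0 0 -4 0;0 0 -4 0;0 4 0 0;0 4 0 0;0 4 0 0;0 4 0 0;0 4 0 0;0 0 0 0",
  "claw": 6
}}

```text
time_s: 16.1
tcp_pos: [0.4833, 0.1259, 0.1939]
ee_rot: [[-1.0, 0.026, 0.001], [0.026, 1.0, 0.001], [-0.001, 0.001, -1.0]]
wrist_force: [-0.5, -0.1, -1.2]
gripper_width: 0.683
gripper_force: 0.0
```

```bash
python3 - <<'E'
from h import *
T=cap('top');S=cap('side')
def z(i,x,y,w,h,k): return cv2.resize(i[y:y+h,x:x+w],(w*k,h*k),interpolation=cv2.INTER_CUBIC)
cv2.imwrite('pics/c5.png',np.hstack([z(T['frame'],120,120,220,140,2),z(S['frame'],190,120,110,140,2)]))
np.set_printoptions(precision=4,suppress=True)
print(sense()['tcp_pos'])
E
```

```text
[0.4822 0.1218 0.1933]
```

View pics/c5.png

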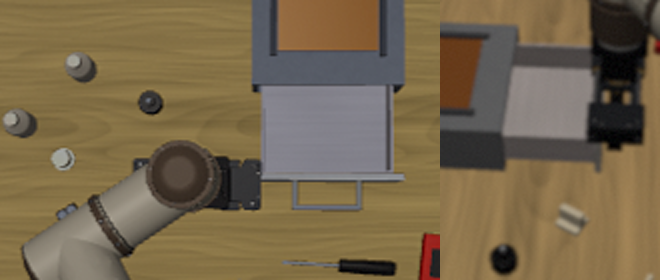

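```bash
python3 - <<'E'
from h import *
np.set_printoptions(precision=4,suppress=True)
T=cap('top')
print('handle',[onz(T,u,v,.064)[:2] for u,v in((266.5,223.5),(300,223.5))])
print('floor corners near', [onz(T,120+x/2,120+y/2,.072)[:2] for x,y in((263,177),(390,175),(262,87),(390,87))])
rel([.5476,.1498,.1])
E
```

```text
handle [array([ 0.4523, -0.0222]), array([ 0.4508, -0.1372])]
floor corners near [array([0.5043, 0.0287]), array([ 0.5047, -0.1889]), array([0.6601, 0.0283]), array([ 0.6566, -0.1924])]
to [0.5476, 0.1498, 0.1] rows cm [-6.47  3.12  9.32] psi 178.2 j [  33.   11.  -20.   -0.  -59. -125.] z 0.1933
```

>>> {"method": "step_arm", "body": {
  "targets": "-3.15 1.55 0 0;-3.15 1.55 0 0;0 0 0 7;0 0 0 7;0 0 0 7;0 0 0 7;0 0 4 0;0 0 4 0;0 0 4 0;0 0 2 0;0 0 0 0;0 0 0 0",
  "claw": 4.5
}}

```text
time_s: 17.25
tcp_pos: [0.5464, 0.1478, 0.053]
ee_rot: [[-0.867, 0.499, -0.002], [0.499, 0.867, -0.002], [0.001, -0.003, -1.0]]
wrist_force: [1.2, -0.5, 0.9]
gripper_width: 0.515
gripper_force: 0.0
```

```bash
python3 - <<'E'
from h import *
S=cap('side')
c=proj(S,[.546,.15,.03]);x,y=int(c[0])-35,int(c[1])-35
cv2.imwrite('pics/c6.png',cv2.resize(S['frame'][y:y+70,x:x+70],(490,490),interpolation=cv2.INTER_CUBIC))
rel([.546,.1497,.0115])
E
```

```text
to [0.546, 0.1497, 0.0115] rows cm [0.19 0.01 4.31] psi 150.1 j [  32.   27.  -20.    0.  -44. -151.] z 0.0546
```

View pics/c6.png

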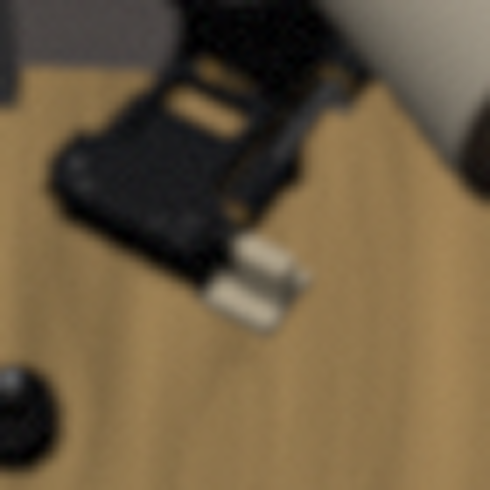

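>>> {"method": "step_arm", "body": {
  "targets": "0.1 0 2.2 0;0 0 1.6 0;0 0 0.5 0;0 0 0 0;0 0 0 0"
}}

```text
time_s: 17.72
tcp_pos: [0.5469, 0.1503, 0.0123]
ee_rot: [[-0.868, 0.497, 0.003], [0.497, 0.868, 0.001], [-0.002, 0.002, -1.0]]
wrist_force: [-0.2, -0.4, 1.4]
gripper_width: 0.519
gripper_force: 0.0
```

>>> {"method": "step_arm", "body": {
  "targets": "0 0 0 0;0 0 0 0;0 0 0 0;0 0 0 0;0 0 0 0;0 0 0 0",
  "claw": 0
}}

```text
time_s: 18.22
tcp_pos: [0.5457, 0.15, 0.0107]
ee_rot: [[-0.868, 0.497, 0.0], [0.497, 0.868, 0.0], [-0.0, 0.0, -1.0]]
wrist_force: [-0.3, -0.1, 0.2]
gripper_width: 0.149
gripper_force: 0.0
```

>>> {"method": "step_arm", "body": {
  "targets": "0 0 0 0;0 0 0 0;0 0 -1 0;0 0 -2.5 0;0 0 -3 0;0 0 -3 0;0 0 -3 0;0 0 0 -7;0 0 0 -7;0 0 0 -7;0 0 0 -7;0 0 0 0"
}}

```text
time_s: 19.22
tcp_pos: [0.5455, 0.1498, 0.1362]
ee_rot: [[-1.0, 0.03, 0.0], [0.03, 1.0, 0.0], [-0.0, 0.0, -1.0]]
wrist_force: [-0.6, -0.1, 0.1]
gripper_width: 0.135
gripper_force: 30.0
```

```bash
python3 - <<'E'
from h import *
s=sense();print(s['gripper_width'],s['gripper_force'],s['wrist_force'])
rel([.565,-.082,.032])
E
```

```text
0.13523304309471165 29.997466136701405 [-0.57863904 -0.09803923  0.10598997]
to [0.565, -0.082, 0.032] rows cm [ -2.64 -23.12  10.42] psi 178.3 j [  32.   21.  -15.    0.  -54. -123.] z 0.1362
```

>>> {"method": "step_arm", "body": {
  "targets": "-0.4 -3.3 0 0;-0.4 -3.3 0 0;-0.4 -3.3 0 0;-0.4 -3.3 0 0;-0.4 -3.3 0 0;-0.3 -3.3 0 0;-0.3 -3.3 0 0;0 0 3.5 0;0 0 3 0;0 0 2.5 0;0 0 0.8 0;0 0 0 0"
}}

```text
time_s: 20.22
tcp_pos: [0.5626, -0.0821, 0.0355]
ee_rot: [[-0.999, 0.034, -0.005], [0.034, 0.999, -0.001], [0.005, -0.001, -1.0]]
wrist_force: [0.2, -0.2, 0.0]
gripper_width: 0.133
gripper_force: 30.0
```

>>> {"method": "step_arm", "body": {
  "targets": "0 0 0.4 0;0 0 0.2 0;0 0 0 0;0 0 0 0"
}}

```text
time_s: 20.55
tcp_pos: [0.565, -0.0815, 0.0328]
ee_rot: [[-0.999, 0.032, 0.002], [0.032, 0.999, 0.0], [-0.002, 0.0, -1.0]]
wrist_force: [0.6, -0.4, -0.3]
gripper_width: 0.134
gripper_force: 30.0
```

Lower until the force shows contact, then release.

>>> {"method": "step_arm", "body": {
  "targets": "0 0 0.2 0;0 0 0.2 0;0 0 0 0;0 0 0 0"
}}

```text
time_s: 20.88
tcp_pos: [0.5643, -0.0817, 0.0277]
ee_rot: [[-0.999, 0.032, 0.0], [0.032, 0.999, -0.0], [-0.0, -0.0, -1.0]]
wrist_force: [-0.2, -0.2, -0.3]
gripper_width: 0.132
gripper_force: 30.0
```

>>> {"method": "step_arm", "body": {
  "targets": "0 0 0 0;0 0 0 0;0 0 0 0;0 0 -1 0;0 0 -2 0;0 0 -3 0;0 0 -3.5 0;0 0 -3.5 0;0 0 0 0",
  "claw": 3.5
}}

```text
time_s: 21.63
tcp_pos: [0.5689, -0.0821, 0.1665]
ee_rot: [[-0.999, 0.03, 0.016], [0.03, 1.0, -0.001], [-0.016, -0.0, -1.0]]
wrist_force: [1.3, 0.5, 0.3]
gripper_width: 0.4
gripper_force: 0.0
```

```bash
python3 - <<'E'
from h import *
rel([.4205,.2843,.1])
E
```

```text
to [0.4205, 0.2843, 0.1] rows cm [16.04 36.18  6.38] psi 178.3 j [   8.   19.  -12.    0.  -57. -100.] z 0.1665
```

```bash
cat >> h.py <<'E'
def cream(c,u,v,w=16):
    hsv=cv2.cvtColor(c['frame'],cv2.COLOR_BGR2HSV); m=((hsv[...,1]<75)&(hsv[...,2]>120)).astype(np.uint8)
    k=np.zeros_like(m);u,v=int(u),int(v);k[v-w:v+w,u-w:u+w]=m[v-w:v+w,u-w:u+w]
    return [(np.round(cv2.minAreaRect(q)[0],1),np.round(cv2.minAreaRect(q)[1],1),round(cv2.minAreaRect(q)[2]),cv2.contourArea(q)) for q in cv2.findContours(k,cv2.RETR_EXTERNAL,cv2.CHAIN_APPROX_NONE)[0] if cv2.contourArea(q)>8]
E
python3 - <<'E'
from h import *
T=cap('top',);S=cap('side')
print(cream(T,180,234),cream(S,295,266)); print(cream(T,151,199),cream(S,251,299))
x0,y0=240,150
a=cv2.resize(T['frame'][150:240,240:340],(400,360),interpolation=cv2.INTER_CUBIC)
b=cv2.resize(S['frame'][120:210,180:280],(400,360),interpolation=cv2.INTER_CUBIC)
cv2.imwrite('pics/c7.png',np.hstack([a,b]))
E
```

```text
[(array([180.2, 234.3]), array([12.7,  9.8]), 23, 101.0)] [(array([295.5, 266.5]), array([12.1, 16.5]), 27, 125.0)]
[(array([151.2, 199.1]), array([11.2, 10.7]), 27, 88.0)] [(array([251.5, 299.5]), array([15., 13.]), 90, 154.0)]
```

>>> {"method": "step_arm", "body": {
  "targets": "1.6 3.62 0 0;1.6 3.62 0 0;1.6 3.62 0 0;1.6 3.62 0 0;1.6 3.62 0 0;1.6 3.62 0 0;1.6 3.62 0 0;1.6 3.62 0 0;1.6 3.62 0 0;1.6 3.62 0 0;0 0 0 -7;0 0 0 -7",
  "claw": 6.5
}}

```text
time_s: 22.73
tcp_pos: [0.4142, 0.2867, 0.1563]
ee_rot: [[-0.975, -0.22, -0.002], [-0.22, 0.975, -0.002], [0.002, -0.002, -1.0]]
wrist_force: [-0.4, 0.0, -0.4]
gripper_width: 0.745
gripper_force: 0.0
```

>>> {"method": "step_arm", "body": {
  "targets": "0 0 0 -7;0 0 0 -7;0 0 0 -7;0 0 0 -7;0 0 0 -7;0 0 0 -7;0 0 0 -7;0 0 0 -6;0 0 4 0;0 0 4 0;0 0 2 0;0 0 0 0"
}}

```text
time_s: 23.73
tcp_pos: [0.4126, 0.2814, 0.0523]
ee_rot: [[-0.389, -0.921, -0.009], [-0.921, 0.389, -0.01], [0.012, 0.004, -1.0]]
wrist_force: [-0.7, 0.2, 0.3]
gripper_width: 0.75
gripper_force: 0.0
```

```bash
python3 - <<'E'
from h import *
S=cap('side')
c=proj(S,[.4205,.2843,.03]);x,y=int(c[0])-35,int(c[1])-35
a=cv2.imread('pics/c7.png')
b=cv2.resize(S['frame'][y:y+70,x:x+70],(360,360),interpolation=cv2.INTER_CUBIC)
cv2.imwrite('pics/c8.png',np.hstack([a[:,:400],b]))
rel([.4205,.2843,.004])
E
```

```text
to [0.4205, 0.2843, 0.004] rows cm [-0.39 -0.53  5.09] psi -112.8 j [ 53.  22. -29.  -0. -40. -76.] z 0.0549
```

View pics/c8.png

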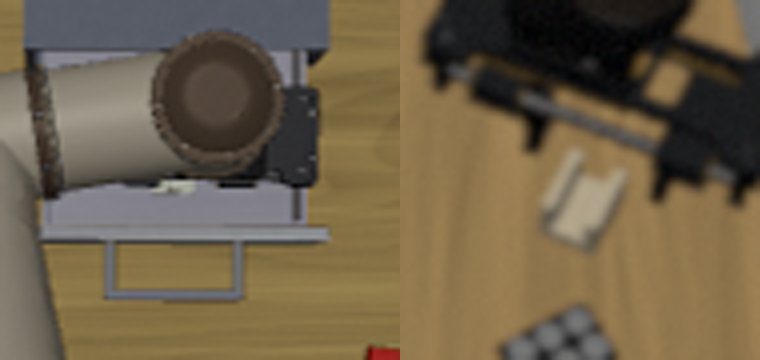

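>>> {"method": "step_arm", "body": {
  "targets": "-0.3 -0.4 2.2 0;0 0 1.8 0;0 0 0.9 0;0 0 0 0;0 0 0 0"
}}

```text
time_s: 24.2
tcp_pos: [0.4212, 0.2868, 0.0094]
ee_rot: [[-0.388, -0.922, 0.001], [-0.922, 0.388, 0.001], [-0.001, -0.001, -1.0]]
wrist_force: [0.3, 1.0, -0.7]
gripper_width: 0.748
gripper_force: 0.0
```

>>> {"method": "step_arm", "body": {
  "targets": "0 0 0 0;0 0 0 0;0 0 0 0;0 0 0 0;0 0 0 0;0 0 0 0;0 0 0 0",
  "claw": 0
}}

```text
time_s: 24.78
tcp_pos: [0.4208, 0.2864, 0.0088]
ee_rot: [[-0.388, -0.922, 0.0], [-0.922, 0.388, 0.0], [-0.0, -0.0, -1.0]]
wrist_force: [-1.0, 0.2, 2.8]
gripper_width: 0.392
gripper_force: 29.6
```

>>> {"method": "step_arm", "body": {
  "targets": "0 0 -0.5 0;0 0 -2 0;0 0 -3 0;0 0 -3 0;0 0 -3.5 0;0 0 0 0"
}}

```text
time_s: 25.28
tcp_pos: [0.424, 0.2894, 0.1356]
ee_rot: [[-0.386, -0.922, 0.01], [-0.922, 0.386, 0.009], [-0.013, -0.006, -1.0]]
wrist_force: [0.5, 0.3, 0.2]
gripper_width: 0.391
gripper_force: 29.6
```

>>> {"method": "step_arm", "body": {
  "targets": "0 0 0 7;0 0 0 7;0 0 0 7;0 0 0 7;0 0 0 7;0 0 0 7;0 0 0 7;0 0 0 7;0 0 0 7;0 0 0 6;0 0 0 0;0 0 0 0"
}}

```text
time_s: 26.28
tcp_pos: [0.4206, 0.2862, 0.1285]
ee_rot: [[-1.0, 0.029, -0.0], [0.029, 1.0, -0.0], [0.0, -0.0, -1.0]]
wrist_force: [-0.2, 0.4, -0.7]
gripper_width: 0.392
gripper_force: 29.6
```

```bash
python3 - <<'E'
from h import *
s=sense();print(s['gripper_width'],s['gripper_force'])
rel([.565,-.017,.027])
E
```

```text
0.3921399314244551 29.562331438064575
to [0.565, -0.017, 0.027] rows cm [-15.32 -29.89  10.15] psi 178.3 j [  53.   16.  -23.   -0.  -51. -144.] z 0.1285
```

>>> {"method": "step_arm", "body": {
  "targets": "-1.7 -3.32 0 0;-1.7 -3.32 0 0;-1.7 -3.32 0 0;-1.7 -3.32 0 0;-1.7 -3.32 0 0;-1.7 -3.32 0 0;-1.7 -3.32 0 0;-1.7 -3.32 0 0;-1.7 -3.32 0 0;0 0 0 0;0 0 3 0;0 0 3 0"
}}

```text
time_s: 27.28
tcp_pos: [0.5659, -0.0178, 0.0695]
ee_rot: [[-0.999, 0.031, 0.005], [0.031, 1.0, 0.001], [-0.005, 0.001, -1.0]]
wrist_force: [-0.8, 0.6, -0.5]
gripper_width: 0.388
gripper_force: 29.6
```

>>> {"method": "step_arm", "body": {
  "targets": "0 0 2.5 0;0 0 1 0;0 0 0.4 0;0 0 0.2 0;0 0 0 0;0 0 0 0"
}}

```text
time_s: 27.78
tcp_pos: [0.5652, -0.0168, 0.029]
ee_rot: [[-1.0, 0.031, 0.003], [0.031, 1.0, 0.0], [-0.003, 0.001, -1.0]]
wrist_force: [0.7, -0.2, 0.3]
gripper_width: 0.393
gripper_force: 29.6
```

>>> {"method": "step_arm", "body": {
  "targets": "0 0 0.2 0;0 0 0 0;0 0 0 0"
}}

```text
time_s: 28.03
tcp_pos: [0.5644, -0.0171, 0.0262]
ee_rot: [[-0.999, 0.032, 0.001], [0.032, 0.999, 0.0], [-0.001, 0.0, -1.0]]
wrist_force: [0.0, -0.1, -0.2]
gripper_width: 0.39
gripper_force: 29.6
```

>>> {"method": "step_arm", "body": {
  "targets": "0 0 0 0;0 0 0 0;0 0 0 0;0 0 0 0;0 0 -1 0;0 0 -2 0;0 0 -3 0;0 0 -3.5 0;0 0 -3.5 0;0 0 0 0",
  "claw": 4.2
}}

```text
time_s: 28.87
tcp_pos: [0.5688, -0.0169, 0.1644]
ee_rot: [[-0.999, 0.03, 0.016], [0.03, 1.0, 0.001], [-0.016, 0.002, -1.0]]
wrist_force: [1.2, 0.4, -0.2]
gripper_width: 0.485
gripper_force: 0.0
```

```bash
python3 - <<'E'
from h import *
T=cap('top');S=cap('side');print(cream(T,151,199),cream(S,251,299))
rel([.5465,.388,.1])
E
```

```text
[(array([151.2, 199.1]), array([11.2, 10.7]), 27, 89.0)] [(array([251.5, 299.5]), array([15., 13.]), 90, 155.0)]
to [0.5465, 0.388, 0.1] rows cm [ 3.18 40.41  5.86] psi 178.2 j [  15.   19.  -14.   -0.  -57. -107.] z 0.1582
```

>>> {"method": "step_arm", "body": {
  "targets": "0.3 4 0 0;0.3 4 0 0;0.3 4 0 0;0.3 4 0 0;0.3 4 0 0;0.3 4 0 0;0.3 4 0 0;0.3 4 0 0;0.3 4 0 0;0.3 4 0 0;0 0 0 -7;0 0 0 -7",
  "claw": 6.5
}}

```text
time_s: 29.97
tcp_pos: [0.5455, 0.3856, 0.1531]
ee_rot: [[-0.976, -0.22, -0.003], [-0.219, 0.976, -0.003], [0.003, -0.002, -1.0]]
wrist_force: [-0.2, -0.3, 0.6]
gripper_width: 0.748
gripper_force: 0.0
```

>>> {"method": "step_arm", "body": {
  "targets": "0 0 0 -7;0 0 0 -7;0 0 0 -7;0 0 0 -7;0 0 0 -5;0 0 3.5 0;0 0 3.5 0;0 0 3 0;0 0 0 0;0 0 0 0"
}}

```text
time_s: 30.8
tcp_pos: [0.5458, 0.3822, 0.0531]
ee_rot: [[-0.705, -0.709, -0.004], [-0.709, 0.705, -0.005], [0.006, -0.001, -1.0]]
wrist_force: [0.9, 0.6, 1.5]
gripper_width: 0.743
gripper_force: 0.0
```

```bash
python3 - <<'E'
from h import *
S=cap('side')
c=proj(S,[.547,.389,.03]);x,y=int(c[0])-40,int(c[1])-40
cv2.imwrite('pics/c9.png',cv2.resize(S['frame'][y:y+80,x:x+80],(480,480),interpolation=cv2.INTER_CUBIC))
rel([.547,.389,.010])
E
```

```text
to [0.547, 0.389, 0.01] rows cm [-0.37  0.41  4.56] psi -134.8 j [ 49.  35.  -4.   0. -51. -94.] z 0.0556
```

View pics/c9.png

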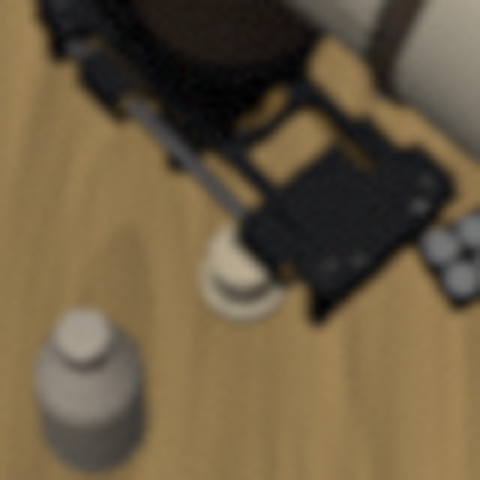

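>>> {"method": "step_arm", "body": {
  "targets": "-0.3 0.3 0 0;0 0 2.2 0;0 0 1.6 0;0 0 0.5 0;0 0 0 0;0 0 0 0"
}}

```text
time_s: 31.35
tcp_pos: [0.5478, 0.3887, 0.0143]
ee_rot: [[-0.705, -0.71, 0.002], [-0.71, 0.705, 0.002], [-0.003, -0.0, -1.0]]
wrist_force: [0.8, -0.3, 0.8]
gripper_width: 0.748
gripper_force: 0.0
```

>>> {"method": "step_arm", "body": {
  "targets": "0 0 0 0;0 0 0 0;0 0 0 0;0 0 0 0;0 0 0 0;0 0 0 0;0 0 0 0",
  "claw": 0
}}

```text
time_s: 31.93
tcp_pos: [0.5469, 0.388, 0.0128]
ee_rot: [[-0.705, -0.709, 0.0], [-0.709, 0.705, 0.0], [-0.0, 0.0, -1.0]]
wrist_force: [-0.4, 0.0, 0.8]
gripper_width: 0.359
gripper_force: 30.0
```

>>> {"method": "step_arm", "body": {
  "targets": "0 0 -0.5 0;0 0 -2 0;0 0 -3 0;0 0 -3 0;0 0 -3.5 0;0 0 0 0;0 0 0 0"
}}

```text
time_s: 32.52
tcp_pos: [0.5479, 0.3888, 0.1359]
ee_rot: [[-0.705, -0.709, 0.004], [-0.709, 0.705, 0.004], [-0.006, 0.0, -1.0]]
wrist_force: [-0.0, 0.5, -0.8]
gripper_width: 0.355
gripper_force: 30.0
```

>>> {"method": "step_arm", "body": {
  "targets": "0 0 0 7;0 0 0 7;0 0 0 7;0 0 0 7;0 0 0 7;0 0 0 7;0 0 0 5;0 0 0 0"
}}

```text
time_s: 33.18
tcp_pos: [0.5461, 0.3871, 0.1308]
ee_rot: [[-0.999, 0.034, -0.002], [0.034, 0.999, -0.002], [0.002, -0.002, -1.0]]
wrist_force: [-0.1, 0.3, -1.0]
gripper_width: 0.367
gripper_force: 30.0
```

```bash
python3 - <<'E'
from h import *
s=sense();print(s['gripper_width'],s['gripper_force'])
rel([.565,-.146,.030])
E
```

```text
0.3674605614305236 30.001582503318787
to [0.565, -0.146, 0.03] rows cm [ -3.71 -53.19  10.19] psi 178.1 j [  49.   30.    0.   -0.  -60. -141.] z 0.1308
```

>>> {"method": "step_arm", "body": {
  "targets": "-0.26 -3.8 0 0;-0.26 -3.8 0 0;-0.26 -3.8 0 0;-0.26 -3.8 0 0;-0.26 -3.8 0 0;-0.26 -3.8 0 0;-0.26 -3.8 0 0;-0.26 -3.8 0 0;-0.26 -3.8 0 0;-0.26 -3.8 0 0;-0.26 -3.8 0 0;-0.26 -3.8 0 0"
}}

```text
time_s: 34.18
tcp_pos: [0.5626, -0.0708, 0.1319]
ee_rot: [[-1.0, 0.029, -0.002], [0.029, 1.0, -0.0], [0.002, -0.0, -1.0]]
wrist_force: [0.1, 0.2, -0.3]
gripper_width: 0.356
gripper_force: 30.0
```

>>> {"method": "step_arm", "body": {
  "targets": "-0.26 -3.8 0 0;-0.26 -3.8 0 0;0 0 0 0;0 0 3 0;0 0 3 0;0 0 2.5 0;0 0 1 0;0 0 0 0;0 0 0 0"
}}

```text
time_s: 34.93
tcp_pos: [0.5665, -0.145, 0.0375]
ee_rot: [[-1.0, 0.03, -0.001], [0.03, 1.0, -0.0], [0.001, -0.0, -1.0]]
wrist_force: [0.4, 0.5, 0.4]
gripper_width: 0.36
gripper_force: 30.0
```

>>> {"method": "step_arm", "body": {
  "targets": "0 0 0.4 0;0 0 0.3 0;0 0 0 0;0 0 0 0"
}}

```text
time_s: 35.27
tcp_pos: [0.5666, -0.145, 0.0313]
ee_rot: [[-0.999, 0.032, 0.001], [0.032, 0.999, -0.0], [-0.001, 0.0, -1.0]]
wrist_force: [0.2, 0.1, -0.0]
gripper_width: 0.358
gripper_force: 30.0
```

>>> {"method": "step_arm", "body": {
  "targets": "0 0 0 0;0 0 0 0;0 0 0 0;0 0 0 0;0 0 -1 0;0 0 -2 0;0 0 -3 0;0 0 -3.5 0;0 0 -3.5 0;0 -4 0 0;0 -4 0 0;0 -4 0 0",
  "claw": 4.2
}}

```text
time_s: 36.27
tcp_pos: [0.563, -0.2658, 0.163]
ee_rot: [[-1.0, 0.03, 0.003], [0.03, 1.0, -0.001], [-0.003, -0.001, -1.0]]
wrist_force: [0.3, 0.5, -0.4]
gripper_width: 0.482
gripper_force: 0.0
```

>>> {"method": "step_arm", "body": {
  "targets": "3 -3 0 0;3 -3 0 0;3 -3 0 0;3 -3 0 0;0 0 0 0",
  "claw": 0
}}

```text
time_s: 36.68
tcp_pos: [0.4357, -0.3824, 0.1614]
ee_rot: [[-0.999, 0.039, -0.002], [0.039, 0.999, 0.0], [0.002, 0.0, -1.0]]
wrist_force: [0.1, 0.5, 0.0]
gripper_width: 0.19
gripper_force: 0.0
```

```bash
python3 - <<'E'
from h import *
T=cap('top');S=cap('side')
a=cv2.resize(T['frame'][150:240,240:340],(400,360),interpolation=cv2.INTER_CUBIC)
b=cv2.resize(S['frame'][120:210,180:280],(400,360),interpolation=cv2.INTER_CUBIC)
cv2.imwrite('pics/c10.png',np.hstack([a,b])); rel([.42,-.082,.05])
E
```

```text
to [0.42, -0.082, 0.05] rows cm [ 3.02 29.75 11.13] psi 178.0 j [-25.  21. -11.   0. -58. -67.] z 0.1615
```

View pics/c10.png

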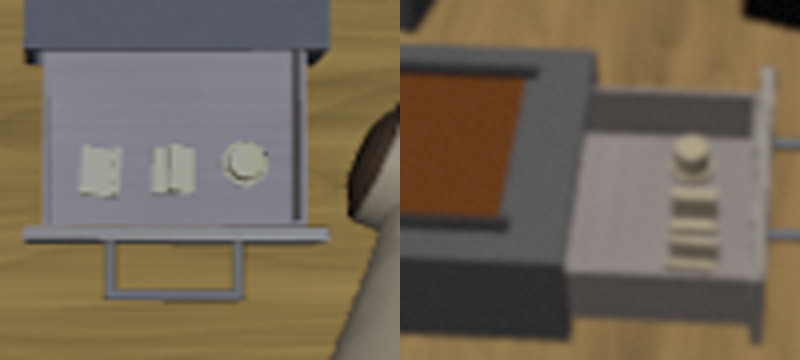

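```bash
python3 - <<'E'
from h import *
T=cap('top');S=cap('side')
for c in(T,S):
    hsv=cv2.cvtColor(c['frame'],cv2.COLOR_BGR2HSV); m=((hsv[...,1]<75)&(hsv[...,2]>120)).astype(np.uint8)
    print([(np.round(cv2.minAreaRect(q)[0]).astype(int).tolist(),int(cv2.contourArea(q)),c['frame'][int(cv2.minAreaRect(q)[0][1]),int(cv2.minAreaRect(q)[0][0])].tolist()) for q in cv2.findContours(m,cv2.RETR_EXTERNAL,cv2.CHAIN_APPROX_NONE)[0] if 25<cv2.contourArea(q)<400])
a=T['frame'][120:330,20:260]
cv2.imwrite('pics/c11.png',cv2.resize(a,None,fx=2.5,fy=2.5))
E
```

```text
[([285, 374], 44, [105, 122, 132]), ([227, 358], 161, [63, 71, 76]), ([476, 333], 175, [98, 107, 108]), ([503, 295], 306, [122, 129, 129]), ([205, 268], 120, [120, 110, 105]), ([124, 178], 33, [145, 156, 160]), ([156, 150], 32, [147, 159, 160]), ([179, 95], 181, [147, 159, 159]), ([158, 96], 183, [145, 157, 159]), ([136, 96], 180, [145, 157, 158]), ([200, 94], 184, [146, 159, 159])]
[([223, 315], 138, [91, 100, 106]), ([114, 294], 346, [133, 146, 154]), ([191, 276], 107, [80, 88, 93]), ([121, 268], 306, [108, 118, 124]), ([128, 245], 272, [82, 91, 95]), ([135, 224], 244, [84, 93, 98]), ([437, 181], 208, [70, 78, 84]), ([338, 87], 396, [96, 105, 108])]
```

View pics/c11.png

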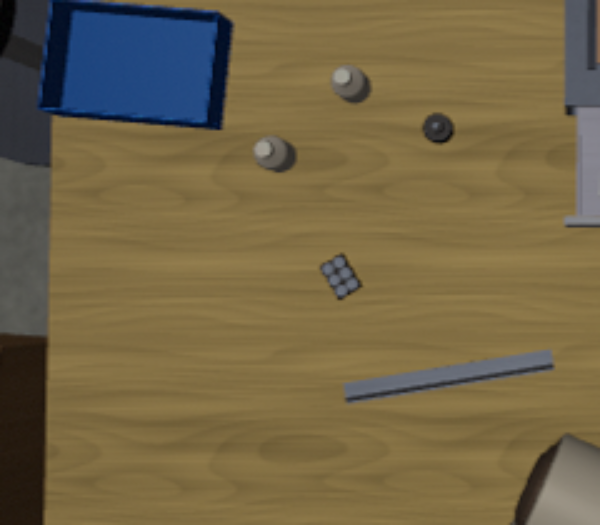

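>>> {"method": "step_arm", "body": {
  "targets": "0.45 3.7 0 0;0.45 3.7 0 0;0.45 3.7 0 0;0.45 3.7 0 0;0.45 3.7 0 0;0.45 3.7 0 0;0.45 3.7 0 0;0.45 3.7 0 0;0 0 3.7 0;0 0 3.7 0;0 0 3.7 0;0 0 0 0"
}}

```text
time_s: 37.88
tcp_pos: [0.41, -0.081, 0.0445]
ee_rot: [[-0.999, 0.03, -0.014], [0.03, 1.0, -0.002], [0.013, -0.002, -1.0]]
wrist_force: [-1.4, -0.5, -0.5]
gripper_width: 0.01
gripper_force: 0.0
```

>>> {"method": "step_arm", "body": {
  "targets": "-0.6 0 0 0;-0.6 0 0 0;-0.6 0 0 0;-0.7 0 0 0;-0.8 0 0 0;-0.9 0 0 0;-1 0 0 0;-1 0 0 0;-1 0 0 0;-1 0 0 0;-1 0 0 0;-1 0 0 0"
}}

```text
time_s: 38.88
tcp_pos: [0.5173, -0.0853, 0.0494]
ee_rot: [[-0.999, 0.032, -0.0], [0.032, 0.999, 0.0], [0.0, 0.0, -1.0]]
wrist_force: [-1.8, 1.8, 0.8]
gripper_width: 0.007
gripper_force: 1.0
```

>>> {"method": "step_arm", "body": {
  "targets": "-1 0 0 0;-1 0 0 0;-1 0 0 0;-1 0 0 0;-0.8 0 0 0;-0.7 0 0 0;-0.5 0 0 0;0 0 0 0"
}}

```text
time_s: 39.55
tcp_pos: [0.578, -0.0873, 0.0496]
ee_rot: [[-0.999, 0.032, 0.002], [0.032, 0.999, -0.0], [-0.002, -0.0, -1.0]]
wrist_force: [0.5, -0.8, 0.5]
gripper_width: 0.008
gripper_force: 0.0
```

>>> {"method": "step_arm", "body": {
  "targets": "-0.3 0 0 0;-0.3 0 0 0;-0.3 0 0 0;0 0 0 0;0 0 0 0"
}}

```text
time_s: 39.97
tcp_pos: [0.5854, -0.0875, 0.0496]
ee_rot: [[-0.999, 0.032, 0.0], [0.032, 0.999, -0.0], [-0.0, -0.0, -1.0]]
wrist_force: [-1.0, 0.4, 0.2]
gripper_width: 0.005
gripper_force: 0.5
```

>>> {"method": "step_arm", "body": {
  "targets": "-0.3 0 0 0;-0.3 0 0 0;0 0 0 0;0 0 0 0"
}}

```text
time_s: 40.3
tcp_pos: [0.5857, -0.0878, 0.0492]
ee_rot: [[-0.999, 0.033, -0.012], [0.033, 0.999, -0.0], [0.012, -0.001, -1.0]]
wrist_force: [-12.4, 2.7, 8.2]
gripper_width: 0.005
gripper_force: 5.9
```

>>> {"method": "step_arm", "body": {
  "targets": "1 0 0 0;1.5 0 0 0;2 0 0 0;2 0 0 0;0 0 -4 0;0 0 -4 0;0 0 -4 0;0 0 -4 0;0 0 0 -7;0 0 0 -7;0 0 0 -7;0 0 0 -7"
}}

```text
time_s: 41.3
tcp_pos: [0.527, -0.0856, 0.2104]
ee_rot: [[-0.895, -0.446, 0.003], [-0.446, 0.895, 0.0], [-0.003, -0.001, -1.0]]
wrist_force: [-0.3, 0.3, -0.3]
gripper_width: 0.003
gripper_force: 0.0
```

>>> {"method": "step_arm", "body": {
  "targets": "0 0 0 -7;0 0 0 -7;0 0 0 -7;0 0 0 -7;0 0 0 -7;0 0 0 -7;0 0 0 -2;0 0 0 0"
}}

```text
time_s: 41.97
tcp_pos: [0.5269, -0.0856, 0.2099]
ee_rot: [[-0.339, -0.941, 0.002], [-0.941, 0.339, 0.0], [-0.001, -0.002, -1.0]]
wrist_force: [-0.0, 0.3, -0.1]
gripper_width: 0.007
gripper_force: 0.0
```

```bash
python3 - <<'E'
from h import *
T=cap('top');S=cap('side')
t0=cv2.imread('pics/top0.png');s0=cv2.imread('pics/side0.png')
# white front strip position: brightness profile along columns of front
for i in(t0,T['frame']): print(i[155:190,310:318].mean((1,2)).astype(int))
for i in(s0,S['frame']): print(i[188:196,215:240].mean((0,2)).astype(int))
print((patch(T)[:,115:165].mean(2).mean(1))[::14].astype(int))
rel([.457,-.4,.105])
E
```

```text
[ 93  93  92  92  92  93  94  81  98  91 137 140 145  71  44  45  78  94
 100 100 103 105 106 102  92  93  97 101 105 107 111 106 102 102  99]
[ 94  94  94  93  94  94  93  81 142 142 147  65  43  44  67  77  76  82
  90  91  98 101  95  90  82  81  78  77  78  75  75  74  73  72  71]
[ 44  45  44  45  44  45  54  65  73  75  72  62  51  55  77  96 105 106
 108 109 106 104 104 103 102]
[ 45  46  45  45  45  50  63  72  72  62  50  55  75  95 104 107 106 107
 109 109 107 105 105 104 103]
[ 31  31  45  77  82  86  81  87 108  98  98  94  81  77  78  71  78  75
  55  32]
to [0.457, -0.4, 0.105] rows cm [31.93 -4.14 10.47] psi -109.9 j [  8.  14. -14.   0. -63. -28.] z 0.2098
```

>>> {"method": "step_arm", "body": {
  "targets": "3.99 -0.41 0 0;3.99 -0.41 0 0;3.99 -0.41 0 0;3.99 -0.41 0 0;3.99 -0.41 0 0;3.99 -0.41 0 0;3.99 -0.41 0 0;3.99 -0.41 0 0;0 0 3.5 0;0 0 3.5 0;0 0 3 0;0 0 0 0"
}}

```text
time_s: 43.07
tcp_pos: [0.4447, -0.3949, 0.1029]
ee_rot: [[-0.343, -0.939, -0.011], [-0.939, 0.342, 0.008], [-0.003, 0.013, -1.0]]
wrist_force: [-1.1, 0.2, -1.0]
gripper_width: 0.007
gripper_force: 0.0
```

>>> {"method": "step_arm", "body": {
  "targets": "0 0 0 0;0 0 0 0"
}}

```text
time_s: 43.23
tcp_pos: [0.4503, -0.3979, 0.1116]
ee_rot: [[-0.339, -0.941, 0.003], [-0.941, 0.339, -0.002], [0.001, -0.003, -1.0]]
wrist_force: [-0.2, -0.2, 1.0]
gripper_width: 0.007
gripper_force: 0.0
```

```bash
python3 - <<'E'
from h import *
rel([.457-.0080,-.4+.0028,.080])
E
```

```text
to [0.449, -0.3972, 0.08] rows cm [-0.03  0.16  3.15] psi -109.8 j [-26.  25. -12.   0. -53.   6.] z 0.1116
```

>>> {"method": "step_arm", "body": {
  "targets": "0 0 1.6 0;0 0 1 0;0 0 0.4 0;0 0 0 0;0 0 0 0"
}}

```text
time_s: 43.65
tcp_pos: [0.4503, -0.3976, 0.0818]
ee_rot: [[-0.338, -0.941, 0.003], [-0.941, 0.338, -0.002], [0.001, -0.004, -1.0]]
wrist_force: [-0.0, 2.0, 5.1]
gripper_width: 0.007
gripper_force: 2.6
```

>>> {"method": "step_arm", "body": {
  "targets": "0 -0.3 0 0;0 -0.3 0 0;0 -0.3 0 0;0 -0.3 0 0;0 -0.3 0 0;0 -0.2 0 0;0 0 0 0;0 0 0 0"
}}

```text
time_s: 44.32
tcp_pos: [0.4659, -0.403, 0.0812]
ee_rot: [[-0.339, -0.941, 0.002], [-0.941, 0.339, -0.001], [0.001, -0.002, -1.0]]
wrist_force: [0.7, 1.6, 5.9]
gripper_width: 0.003
gripper_force: 2.7
```

>>> {"method": "step_arm", "body": {
  "targets": "0 0 -1 0;0 0 -2 0;0 0 -4 0;0 4 0 0;0 4 0 0;0 4 0 0;0 0 0 0"
}}

```text
time_s: 44.9
tcp_pos: [0.3435, -0.3579, 0.1487]
ee_rot: [[-0.342, -0.94, -0.007], [-0.94, 0.342, 0.006], [-0.003, 0.008, -1.0]]
wrist_force: [0.1, 0.1, -0.4]
gripper_width: 0.002
gripper_force: 0.0
```

```bash
python3 - <<'E'
from h import *
T=cap('top');S=cap('side')
print((patch(T)[:,115:165].mean(2).mean(1))[::14].astype(int));print((patch(S)[:,115:165].mean(2).mean(1))[::14].astype(int))
cv2.imwrite('pics/c12.png',np.hstack([patch(T),patch(S)]))
rel([.457-.0080,-.4+.0028,.080])
E
```

```text
[31 31 45 79 88 94 93 94 88 82 94 83 67 56 48 36 27 25 22 63]
[22 24 29 39 49 58 66 70 71 71 71 70 72 68 61 53 43 35 32 29]
to [0.449, -0.3972, 0.08] rows cm [ -0.02 -10.47   7.06] psi -109.9 j [-27.  14. -22.   0. -53.   8.] z 0.1505
```

>>> {"method": "step_arm", "body": {
  "targets": "0 -3.5 0 0;0 -3.5 0 0;0 -3.3 0 0;0 0 4 0;0 0 1.5 0;0 0 1 0;0 0 0.5 0;0 0 0 0"
}}

```text
time_s: 45.67
tcp_pos: [0.4495, -0.397, 0.08]
ee_rot: [[-0.338, -0.941, -0.001], [-0.941, 0.338, 0.0], [0.0, 0.001, -1.0]]
wrist_force: [-1.1, 3.8, 7.4]
gripper_width: 0.005
gripper_force: 3.3
```

>>> {"method": "step_arm", "body": {
  "targets": "0 -0.3 0 0;0 -0.3 0 0;0 -0.3 0 0;0 -0.3 0 0;0 -0.3 0 0;0 -0.2 0 0;0 0 0 0;0 0 -1.5 0;0 1.7 0 0;0 0 1 0;0 0 0.5 0;0 0 0 0"
}}

```text
time_s: 46.67
tcp_pos: [0.4487, -0.3975, 0.0792]
ee_rot: [[-0.339, -0.941, -0.001], [-0.941, 0.339, -0.0], [0.001, 0.001, -1.0]]
wrist_force: [-1.1, 0.4, 6.9]
gripper_width: 0.007
gripper_force: 3.7
```

>>> {"method": "step_arm", "body": {
  "targets": "0 -0.3 0 0;0 -0.3 0 0;0 -0.3 0 0;0 -0.3 0 0;0 -0.3 0 0;0 -0.2 0 0;0 0 0 0;0 0 -1.5 0;0 1.7 0 0;0 0 1 0;0 0 0.5 0;0 0 0 0"
}}

```text
time_s: 47.67
tcp_pos: [0.4488, -0.3973, 0.0785]
ee_rot: [[-0.339, -0.941, -0.002], [-0.941, 0.339, 0.0], [0.001, 0.002, -1.0]]
wrist_force: [-1.1, 1.2, 8.3]
gripper_width: 0.009
gripper_force: 4.0
```

>>> {"method": "step_arm", "body": {
  "targets": "0 -0.3 0 0;0 -0.3 0 0;0 -0.3 0 0;0 -0.3 0 0;0 -0.3 0 0;0 -0.2 0 0;0 0 0 0"
}}

```text
time_s: 48.25
tcp_pos: [0.467, -0.4037, 0.0797]
ee_rot: [[-0.338, -0.941, 0.002], [-0.941, 0.338, -0.002], [0.001, -0.003, -1.0]]
wrist_force: [1.1, 0.9, 6.3]
gripper_width: 0.003
gripper_force: 3.2
```

>>> {"method": "step_arm", "body": {
  "targets": "0 0 -2 0;0 0 -4 0;0 0 -4 0;-2.5 3 0 0;-2.5 3 0 0;-2.5 3 0 0;-3 2 0 0;-3 2 0 0;-3 2 0 0;-3.5 0 0 0;0 0 0 0"
}}

```text
time_s: 49.17
tcp_pos: [0.3927, -0.1601, 0.1791]
ee_rot: [[-0.334, -0.943, 0.0], [-0.943, 0.334, 0.0], [-0.001, -0.0, -1.0]]
wrist_force: [1.2, 0.8, -0.2]
gripper_width: 0.006
gripper_force: 0.0
```

```bash
python3 - <<'E'
from h import *
T=cap('top');S=cap('side')
d=dict(T);d['frame']=cv2.imread('pics/top0.png')
d2=dict(S);d2['frame']=cv2.imread('pics/side0.png')
for q in(d,T,d2,S):print((patch(q)[:,115:165].mean(2).mean(1))[::14].astype(int))
cv2.imwrite('pics/c13.png',np.vstack([np.hstack([patch(d),patch(T)]),np.hstack([patch(d2),patch(S)])]))
rel([.457-.0080,-.4+.0028,.080])
E
```

```text
[ 31  31  44  78  82  84  81  85  86  79  88  78  77  86 103  76  79  75
  54  32]
[ 31  31  44  79  82  85  82  85  86  81  93  81  78  88 105  78  79  77
  54  33]
[22 23 27 35 45 55 62 68 69 69 69 71 76 81 78 65 48 36 31 29]
[15 10 10 12 21 39 57 68 70 66 66 71 75 72 65 64 70 74 70 62]
to [0.449, -0.3972, 0.08] rows cm [ 20.18 -13.24   9.88] psi -109.6 j [ -0.   5. -30.  -0. -56. -19.] z 0.1789
```

View pics/c13.png

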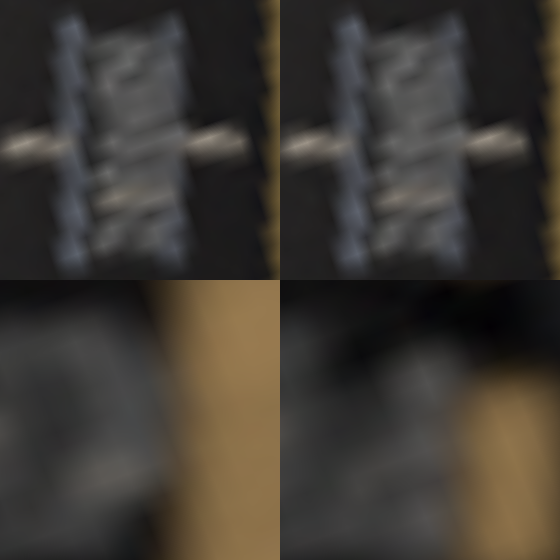

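>>> {"method": "step_arm", "body": {
  "targets": "3.4 -2.2 0 0;3.4 -2.2 0 0;3.4 -2.2 0 0;3.4 -2.2 0 0;3.4 -2.2 0 0;3.1 -2.3 0 0;0 0 4 0;0 0 3 0;0 0 1.5 0;0 0 1 0;0 0 0.4 0;0 0 0 0"
}}

```text
time_s: 50.27
tcp_pos: [0.4478, -0.3995, 0.0805]
ee_rot: [[-0.34, -0.941, -0.002], [-0.941, 0.34, -0.001], [0.001, 0.002, -1.0]]
wrist_force: [-2.5, -0.3, 6.3]
gripper_width: 0.005
gripper_force: 3.2
```

>>> {"method": "step_arm", "body": {
  "targets": "0 -0.3 0 0;0 -0.3 0 0;0 -0.3 0 0;0 -0.3 0 0;0 -0.3 0 0;0 -0.2 0 0;0 0 0 0"
}}

```text
time_s: 50.85
tcp_pos: [0.4653, -0.405, 0.0814]
ee_rot: [[-0.339, -0.941, 0.001], [-0.941, 0.339, -0.002], [0.001, -0.002, -1.0]]
wrist_force: [-1.3, -2.6, 6.0]
gripper_width: 0.006
gripper_force: 2.5
```

>>> {"method": "step_arm", "body": {
  "targets": "0 0 -2 0;0 0 -4 0;0 0 -4 0;-2.5 3 0 0;-2.5 3 0 0;-2.5 3 0 0;-3 2 0 0;-3 2 0 0;-3 2 0 0;-3.5 0 0 0;0 0 0 0;0 0 0 0"
}}

```text
time_s: 51.85
tcp_pos: [0.3915, -0.163, 0.1804]
ee_rot: [[-0.336, -0.942, 0.0], [-0.942, 0.336, 0.001], [-0.001, 0.0, -1.0]]
wrist_force: [-0.4, 0.5, 0.2]
gripper_width: 0.005
gripper_force: 0.0
```

```bash
python3 - <<'E'
from h import *
T=cap('top')
print((patch(T)[:,115:165].mean(2).mean(1))[::14].astype(int))
print(T['frame'][155:190,310:318].mean((1,2)).astype(int))
cv2.imwrite('pics/c14.png',np.hstack([patch(T),cv2.resize(T['frame'][150:220,240:340],(400,280))]))
E
```

```text
[ 31  31  44  77  77  81  82  85  85  98 109  83  79  78  79  72  79  76
  56  33]
[ 93  93  93  93  93  94  93  81 142 142 147  65  43  46  73  90  91  95
 100 101 104 106 107 102  93  95  98 102 106 108 112 107 103 103 100]
```

View pics/c14.png

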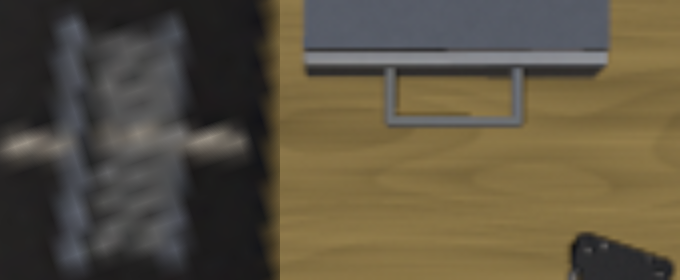

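The single stripe lies between the index bars, so the wheel is at click five. The drawer front is flush with the cabinet and the arm is clear.

```bash
python3 -c "
from station import r
print(r.finish_job())"
```

```text
the job is handed in; nothing more can be done
None
```

I rolled the wheel down to off, stood the three cream pieces I found (saddle, tee and cap) upright in the drawer, shut it, rolled the wheel up to the fifth click, and handed the job in at about 52 s; the hand-in returned no verdict.

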